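Assemble the bench dust trap

ROBOT

A 6-joint arm with a two-finger parallel gripper is mounted at the origin on the work surface. World frame = base frame: x ahead of the robot, y to its left, z up, the work surface at z = 0. Lengths are in m, angles in degrees, forces in N, time in s.
With the tool pointing down it reaches from about 0.4 to 0.825 m from the base axis. Payload 7 kg.
Tool frame: the origin (TCP) lies at the very end of the fingers, on their centre line; the grasp point (between the pads) lies 19 mm behind it; y points along the fingers, x is the direction in which the jaws open and shut, and the axes are right-handed (so a half turn about y gives the same grasp; the last joint's range is limited). The gripper opens to 88 mm and grips with 3 to 60 N. Pads are 19 mm wide; open, the fingers measure 130 mm over their backs; the gripper's body (78 mm by 193 mm) begins 47 mm behind the grasp point.
Start: joints at [-56.946, 20.546, 0.682, 0, -70.136, -16.507], TCP at [0.192, -0.647, 0.227] pointing down, gripper open.
Joint ranges: [-176.03, 176.03], [-82.01, 121.73], [-58.28, 71.71], [-173.87, 95.51], [-174.79, -0.11], [-173.66, 173.66]. Speed limits (degrees/s): [136.94, 136.94, 172.46, 180, 180, 180].

INTERFACE

Orientations are given as [roll, pitch, yaw] about the fixed x, y, z axes, in that order (R = Rz(yaw) Ry(pitch) Rx(roll)).
In Python, from plant import ctrl gives the robot as it stands.
- The arm moves only by the shell command python3 -m crank 'ROWS'. ROWS is JSON, a list that holds one entry, the list of rows, each a list of 5 numbers: the closure, from -1 (fully open) to 1 (shut), then the shift along the tool's x, y, z in mm, then the turn about the tool's y in rad. In form: [[[claw, x, y, z, turn], ...]]. A call has 1 to 12 rows; each row is the pose to reach, as a shift and turn from the pose commanded when the call began, along the tool's axes at that moment; what a row does not reach only later rows make up. A row lasts 1/8 s, in which the tool goes at most 62.5 mm and 10.7 degrees, less where a joint would pass 70% of its speed; a pose out of reach is approached as far as the arm can. A call with a gripper value outside its range is refused whole. The fingers move at their own pace and stop on an object; the grip force is fixed at half the most. Time passes only in rows, so rows that repeat a pose let the fingers close. It gives the time, the measured TCP pose, the force and the opening at its end, in the units of the state.
- ctrl.get_obs(): the state, without advancing time (a new reading comes with each control period).
- ctrl.snapshot(name): name is "side" or "top" or "wrist"; returns the picture (384x512x3 uint8, red, green, blue); there is no depth.
- ctrl.camera_model(name): a dict with "fx", "fy", "cx", "cy" (pixels), "origin" and "orientation" of the camera in the world; the wrist camera has in their place "hand_eye" (4x4, takes a point from camera to tool coordinates, whose origin is the TCP and whose axes are the tool frame's). Camera axes: x right, y down, z forward; pixel columns grow to the right and rows downward; lengths in m; the calibration is good to about 2 mm. The wrist camera is an equidistant fisheye: a pixel r from the principal point sees the ray r / f radians off the axis. A picture is of the moment at which its call begins: read the wrist's pose just before it. camera_model takes no time and is no camera call.
- ctrl.close_job(): hands the job in, once; it reports no verdict.
Trained networks look in the newest picture that a camera, given by its name, has taken for a name from the list of things; names that differ only in an ending like _2 or _b are one class to them, and where a whole thing is asked for, a point or a joint stands for the part that bears it (a point fixed in the world has none). Each returns a list of dicts, best first, with "confidence" (0 to 1); they miss things now and then, are a little off and sometimes report something else, mostly with a low value. They report only what shows in the picture. A call takes as long as a camera call.
- ctrl.find_in(camera, name): "extent" ([left, top, width, height] in pixels, round what is visible of it).
The state is a dict: "clock": time; "joint_pos": joint angles; "qvel": joint speeds; "tau": joint torques, N m; "tool_pos": TCP position; "orientation": TCP orientation; "force": force on the tool from outside, world axes, zero at the start; "moment": the same for the moment, N m; "opening": finger opening in m.
Only numpy, scipy, OpenCV 4.12 (cv2) and the standard library are available. Lean on these libraries where they do the work, as an engineer would, in place of code of your own. Each camera call takes 0.05 s, during which the arm holds its last target.

TASK

Put the dust trap together: set the filter stage on the collecting pot and lock it with a quarter turn clockwise (seen from above) fully to its stop, then set the lid on the filter stage and lock it the same way. Let go, and leave the mallet, the curved piece and the wax tin where they are.

Things in the scene. Friction and masses are not known exactly. Their poses are not given: they have to be found in the camera images.
- pot: Collecting pot, screwed to the bench: round black pot 106 mm across (foot disc 124 mm, 5 mm high), aluminium plate 110 mm across on top, its top 60 mm above the origin, carrying a spigot and two claws. Short hose stub (36 mm across) on the +y side, 75 mm out, at 30 mm height. Place and yaw vary. Origin: centre of the underside, z up.
- pot_seat (a point): Centre of the top face of the pot's plate, where the filter stage's underside must sit; axes as the pot's. From here a round fixed spigot rises, 44 mm across, 28 mm high, its top 5 mm tapered to 36 mm across.
- pot_claw (a point): Top of the pot's +x claw, 47.5 mm from the axis, 13.5 mm above the plate; its twin is on -x. Each claw spans 32 deg either side of the x axis: outer wall 50.5 to 55 mm from the axis, roof 8.5 to 13.5 mm above the plate reaching inward to 40.5 mm. A stop closes its clockwise end (seen from above); lugs enter at the other end and meet the stop when centred under the roofs.
- stage: Filter stage, loose, upright, about 0.35 kg: grey round body 72 mm across with paper pleats, two lugs at the foot on +x and -x, aluminium plate 110 mm across on top with spigot and claws like the pot's; 94 mm high overall. Its bottom bore, 48 mm across and 34 mm deep, goes over the pot's spigot (2 mm clearance all round). Origin: centre of the underside, z up.
- stage_lug (a point): Outer end of the stage's +x lug, 47 mm from the axis, at mid thickness; twin on -x. Lugs are 26 mm wide, 6 mm thick, at the very bottom. The stage goes down with its x axis square to the pot's x axis (55 to 125 deg passes), lugs between the claws; turned clockwise it stops with both x axes in line (either way round). It turns freely, about 2.5 mm vertical play.
- stage_seat (a point): Centre of the top face of the filter stage's plate, 66 mm above the stage's origin, where the lid's underside must sit; axes as the stage's.
- stage_spigot (a point): Centre of the top of the stage's spigot (44 mm across, 28 mm high, top 5 mm tapered), 94 mm above the stage's origin. The stage can be picked by it from above, fingers closing along the stage's y axis: that way the space between the claws is free.
- stage_claw (a point): Top of the stage's +x claw, 47.5 mm from the axis, 13.5 mm above the stage's plate; twin on -x. Claws and stops are the same as on the pot.
- lid: Lid, loose, upright, about 0.22 kg: grey round cap 72 to 76 mm across, 42 mm high, with a wing grip on top; 78 mm high overall. Same bore and lugs (on +x and -x, under the wing's ends) as the foot of the filter stage, and it locks on the stage in the same way: x axes square to enter, in line when locked. Origin: centre of the underside, z up.
- lid_wing (a point): Middle of the lid's black upright wing grip, 60 mm above the lid's origin. The wing is 68 mm long along the lid's x axis, 18 mm thick along y, 36 mm high (42 to 78 mm above the origin).
- curved_rail: Bystander: curved piece of light wood, about 200 mm long, 40 mm high. Origin on its underside at the middle of the arc, z up.
- mallet: Bystander: joiner's wooden mallet lying flat, 240 mm long along x, head 60 x 110 x 50 mm with its centre 100 mm towards +x of the origin. Origin on its underside.
- wax_tin: Bystander: plain steel tin 76 mm across and 50 mm high. Origin: centre of its underside.

How it is judged (in metres and radians):
On the way, in this order (a step that is already met when the one before it is completed fails the run):
1. the filter stage is locked on the pot: seated, and turned to its stop (horizontal distance between stage and pot_seat below 0.005 m and z of stage in the frame of pot_seat below 0.004 m and angle between the x axis of stage and the x axis of pot, either way round below 0.17 rad), for 0.2 s.
2. the lid is locked on the filter stage: seated, and turned to its stop (horizontal distance between lid and stage_seat below 0.005 m and z of lid in the frame of stage_seat below 0.004 m and angle between the x axis of lid and the x axis of stage, either way round below 0.17 rad), for 0.2 s.
At the end, for the whole second after the job is handed in: The filter stage sits on the pot and the lid on the filter stage, each centred within 5 mm, down on the plate within 3 mm, upright, its x axis within 0.17 rad (10 deg) of the part below (lugs under the claws, at the stops), and at rest (horizontal distance between stage and pot_seat below 0.005 m and z of stage in the frame of pot_seat below 0.003 m and angle between the x axis of stage and the x axis of pot, either way round below 0.17 rad and horizontal distance between lid and stage_seat below 0.005 m and z of lid in the frame of stage_seat below 0.003 m and angle between the x axis of lid and the x axis of stage, either way round below 0.17 rad and angle between each of stage, lid's own z axis and vertical below 0.06 rad and linear speed of each of stage, lid below 0.02 m/s); the robot touches nothing.
It fails at once if a bystander was pushed more than 30 mm (distance of any of curved_rail, mallet, wax_tin from where it was at the start of the episode above 0.03 m).
It also fails if it takes over 72 s, if anything falls off the work surface, if the arm or the gripper's body presses on something with over 40 N, if the wrist force passes 120 N, or if a joint passes its speed limit or range.

## Working session

There is one attempt and no reset: what is moved stays moved. The work goes in short steps, Python scripts to look and compute and a shell command to move; the robot and the scene stay as the last step left them, time stands still between calls to the robot, and variables do not carry over. Pictures are saved under pics/ and viewed, and the job is handed in when it is done.

```bash
ls -la; mkdir -p pics; cat > h.py <<'E'
import numpy as np, cv2
from plant import ctrl
from scipy.spatial.transform import Rotation as R
def snap(n,f):
    im=ctrl.snapshot(n); cv2.imwrite('pics/'+f+'.png',cv2.cvtColor(im,cv2.COLOR_RGB2BGR)); return im
E
python3 - <<'E'
from h import *
print(ctrl.get_obs())
for n in("side","top","wrist"):
    print(n,ctrl.camera_model(n)); snap(n,n+'0')
E
```

```text
total 12
drwxr-xr-x  3 agent agent 4096 Dec  7 15:17 .
drwxr-xr-x 23 root  root  4096 Dec  7 15:17 ..
drwxr-xr-x  2 agent agent 4096 Dec  7 15:17 pics
{'clock': 0.0, 'joint_pos': array([-5.69467419e+01,  2.05898692e+01,  6.34311908e-01, -1.94501443e-02,
       -7.01348870e+01, -1.65068427e+01]), 'qvel': array([ 0.1201217 ,  0.0275299 , -0.03783484,  0.05458012, -0.02975563,
       -0.10109434]), 'tau': array([-4.83529238e-04, -5.82722819e+01,  2.93050146e+01,  6.99730173e+00,
        7.02512145e-03, -1.83269685e-04]), 'tool_pos': array([ 0.19207089, -0.64659756,  0.22564655]), 'orientation': array([-8.99918306e+01, -9.19123160e-02,  1.06539785e+02]), 'force': array([-0.56030921, -0.01664873,  0.50139096]), 'moment': array([ 0.03499482, -0.0164771 , -0.00330741]), 'opening': 0.08781922696174123}
side {'fx': 454.98783413974894, 'fy': 454.98783413974894, 'cx': 251.09307039350514, 'cy': 188.56433647409364, 'origin': array([-0.0052469 ,  0.79261988,  0.81332231]), 'orientation': array([-125.73321349,   -0.66793085, -142.60836483])}
top {'fx': 453.2228005492112, 'fy': 453.2228005492112, 'cx': 259.74246141507774, 'cy': 189.81299676572462, 'origin': array([ 0.45360104, -0.00708485,  1.32633095]), 'orientation': array([-1.75015569e+02,  1.25070116e-02, -8.93410596e+01])}
wrist {'fx': 297.3186396354542, 'fy': 297.3186396354542, 'cx': 260.18700221268375, 'cy': 193.18799683577717, 'hand_eye': array([[ 9.99999912e-01, -3.98738275e-06, -4.19923459e-04,
         1.61954928e-03],
       [ 4.00897481e-04, -2.88656478e-01,  9.57432649e-01,
        -1.58634718e-01],
       [-1.25031277e-04, -9.57432733e-01, -2.88656451e-01,
         7.71944009e-02],
       [ 0.00000000e+00,  0.00000000e+00,  0.00000000e+00,
         1.00000000e+00]])}
```

View pics/top0.png

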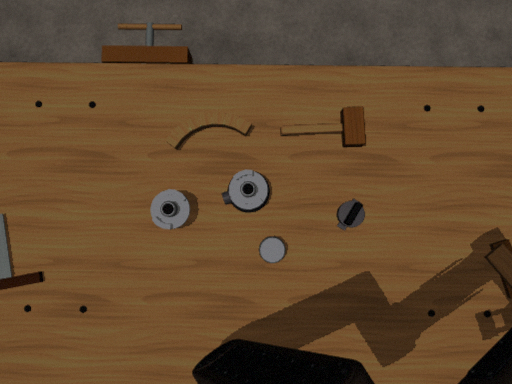

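View pics/side0.png

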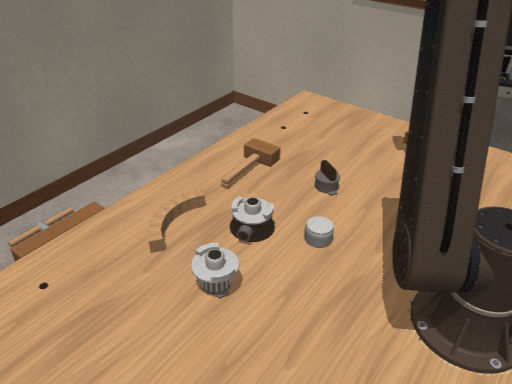

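View pics/wrist0.png

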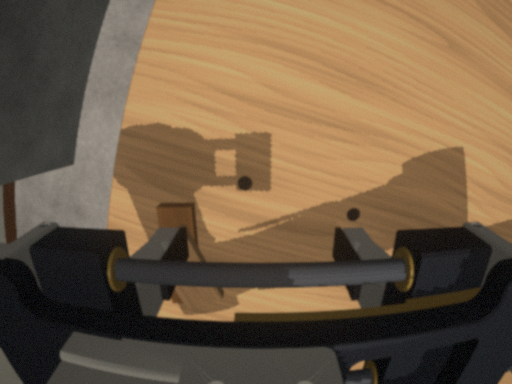

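```bash
cat >> h.py <<'E'
def cam(n):
    m=ctrl.camera_model(n); return m, R.from_euler('xyz',m['orientation'],degrees=True).as_matrix()
def toplane(n,u,v,z):
    m,A=cam(n); d=A@np.array([(u-m['cx'])/m['fx'],(v-m['cy'])/m['fy'],1]); o=m['origin']
    return o+d*(z-o[2])/d[2]
def proj(n,p):
    m,A=cam(n); q=(np.asarray(p)-m['origin'])@A; return np.array([m['fx']*q[...,0]/q[...,2]+m['cx'],m['fy']*q[...,1]/q[...,2]+m['cy']]).T
def crop(src,x,y,w,h,s,f):
    im=cv2.imread('pics/'+src+'.png')[y:y+h,x:x+w]; cv2.imwrite('pics/'+f+'.png',cv2.resize(im,None,fx=s,fy=s,interpolation=cv2.INTER_CUBIC))
E
python3 - <<'E'
from h import *
for n in("pot","stage","lid"):
  for c in ("top","side"): print(n,c,[(np.round(d['extent'],1).tolist(),round(d['confidence'],2)) for d in ctrl.find_in(c,n)][:2])
for n in("pot_seat","stage_spigot","lid_wing","stage_claw","pot_claw"):
  print(n,[(np.round(d['extent'],1).tolist(),round(d['confidence'],2)) for d in ctrl.find_in("top",n)][:3])
print(toplane('top',248,189,.088),toplane('top',168,209,.094),toplane('top',351,213,.078))
crop('top0',140,160,140,80,5,'c1'); crop('top0',320,180,60,60,8,'c2'); crop('side0',180,140,170,160,4,'c3')
E
```

```text
pot top [([223.3, 170.4, 49.1, 42.6], 0.56), ([336.9, 201.3, 30.5, 29.4], 0.17)]
pot side [([228.4, 198.6, 46.2, 40.9], 0.95)]
stage top [([151.1, 186.3, 38.7, 42.5], 0.81), ([222.0, 165.9, 45.9, 46.9], 0.71)]
stage side [([191.6, 245.4, 44.8, 52.8], 0.78)]
lid top [([334.9, 198.1, 29.5, 33.4], 0.78)]
lid side [([314.0, 159.5, 26.5, 37.0], 0.61)]
pot_seat [([223.8, 170.8, 46.1, 41.7], 0.68)]
stage_spigot [([165.6, 108.4, 85.7, 41.2], 0.31)]
lid_wing [([334.5, 199.3, 29.1, 32.0], 0.67)]
stage_claw [([153.2, 187.7, 37.2, 43.1], 0.67)]
pot_claw [([219.8, 165.0, 51.0, 47.7], 0.85), ([339.1, 197.9, 26.8, 33.0], 0.18)]
[0.56346029 0.02666182 0.088     ] [0.50583142 0.24328965 0.094     ] [ 0.50128975 -0.25745735  0.078     ]
```

View pics/c1.png

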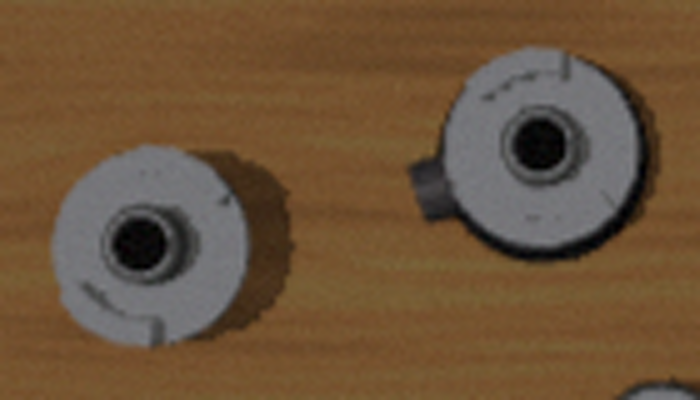

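View pics/c2.png

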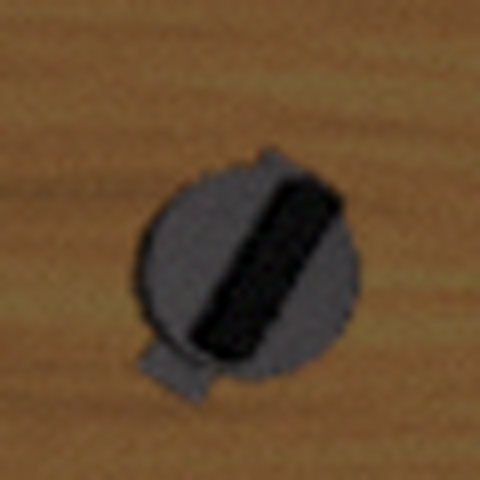

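View pics/c3.png

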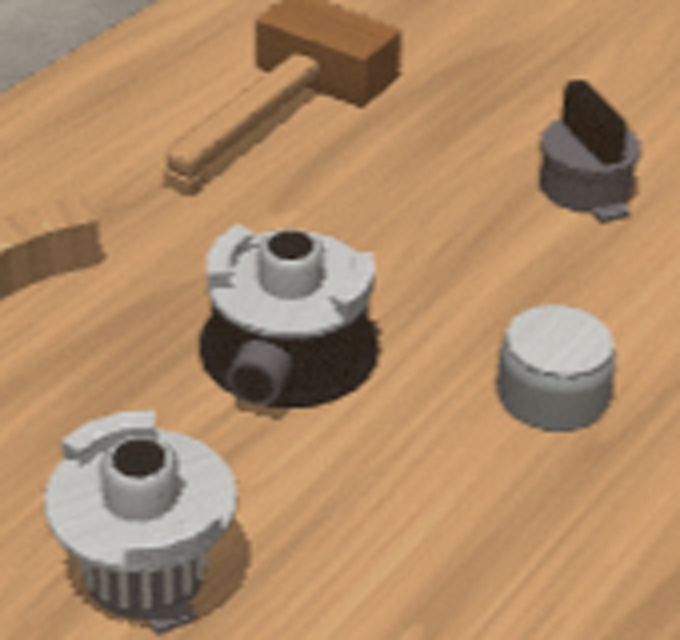

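```bash
cat >> h.py <<'E'
def w(a): return (a+180)%360-180
def go(x,y,z,yaw):
    o=ctrl.get_obs(); p=o['tool_pos']; A=R.from_euler('xyz',o['orientation'],degrees=True).as_matrix()
    d=(np.array([x,y,z])-p)@A*1000
    print('t',round(o['clock'],2),'pose',np.round(p,4),np.round(o['orientation'],2),'q6',round(o['joint_pos'][5],1),'F',np.round(o['force'],1),'open',round(o['opening'],4))
    print(' -> shift',np.round(d,1),'turn',round(-np.radians(w(yaw-o['orientation'][2])),4))
E
python3 - <<'E'
from h import *
c=toplane('top',353.3,213.4,.078); print(c)
go(c[0],c[1],.2,-177)
pc=toplane('top',140+541/5,160+147/5,.088); print('pot',pc)
h=toplane('top',140+430/5,160+190/5,.03); d=h-pc; print(np.hypot(d[0],d[1]),np.degrees(np.arctan2(d[1],d[0]))-90)
print('stage',toplane('top',140+142/5,160+243/5,.094), 'plate', toplane('top',140+150/5,160+246/5,.066))
E
```

```text
[ 0.50026221 -0.26378008  0.078     ]
t 0.7 pose [ 0.1922 -0.647   0.2266] [-90.     0.   106.55] q6 -16.5 F [-0.1 -0.2 -0.4] open 0.0876
 -> shift [ 279.7   26.6 -404.5] turn -1.3344
pot [0.5623652  0.02609813 0.088     ]
0.06797815944315952 17.448220856803133
stage [0.5069316  0.24223346 0.094     ] plate [0.50652594 0.24340015 0.066     ]
```

```bash
python3 -m crank '[[[-1,280,26,-404,-1.334],[-1,280,26,-404,-1.334],[-1,280,26,-404,-1.334],[-1,280,26,-404,-1.334],[-1,280,26,-404,-1.334],[-1,280,26,-404,-1.334],[-1,280,26,-404,-1.334],[-1,280,26,-404,-1.334],[-1,280,26,-404,-1.334],[-1,280,26,-404,-1.334],[-1,280,26,-404,-1.334]]]'
python3 - <<'E'
from h import *
o=ctrl.get_obs(); print(o['clock'],o['tool_pos'],o['orientation'],o['joint_pos'][5]); np.save('o1.npy',np.r_[o['tool_pos'],o['orientation']])
snap('wrist','w1')
E
```

```text
clock: 2.08
tool_pos: [0.4992, -0.2643, 0.2007]
orientation: [-90.0, 0.0, -177.1]
force: [-0.2, -0.2, 0.3]
opening: 0.0874
2.075 [ 0.49915508 -0.26434117  0.20069004] [-8.99951149e+01  4.87395796e-03 -1.77093076e+02] 10.956099908474265
```

View pics/w1.png

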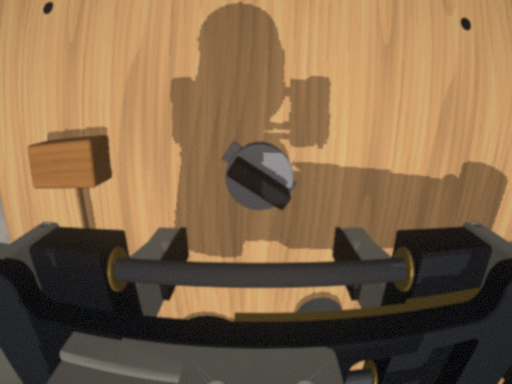

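```bash
cat >> h.py <<'E'
def wray(u,v,o):
    m=ctrl.camera_model('wrist'); du=np.array([u-m['cx'],v-m['cy']]); r=np.linalg.norm(du); th=r/m['fx']
    d=np.r_[du/max(r,1e-9)*np.sin(th),np.cos(th)]; H=m['hand_eye']; A=R.from_euler('xyz',o[3:],degrees=True).as_matrix()
    return o[:3]+A@H[:3,3], A@(H[:3,:3]@d)
def wpl(u,v,o,z):
    c,d=wray(u,v,o); return c+d*(z-c[2])/d[2]
def wproj(p,o):
    m=ctrl.camera_model('wrist'); H=m['hand_eye']; A=R.from_euler('xyz',o[3:],degrees=True).as_matrix()
    q=((np.asarray(p)-o[:3])@A-H[:3,3])@H[:3,:3]; rr=np.linalg.norm(q[:,:2],axis=1); th=np.arctan2(rr,q[:,2])
    return q[:,:2]/rr[:,None]*(m['fx']*th)[:,None]+[m['cx'],m['cy']]
def circ(c,rad,z,a0=0,a1=360,n=60):
    a=np.radians(np.linspace(a0,a1,n)); return np.c_[c[0]+rad*np.cos(a),c[1]+rad*np.sin(a),np.full(n,z)]
def overlay(src,f,polys,x,y,wd,ht,s):
    im=cv2.imread('pics/'+src+'.png')[y:y+ht,x:x+wd]; im=cv2.resize(im,None,fx=s,fy=s,interpolation=cv2.INTER_CUBIC)
    cols=[(0,255,0),(0,0,255),(255,255,0),(0,255,255),(255,0,255)]
    for i,(pl) in enumerate(polys):
        q=((pl-[x,y]+.5)*s).astype(np.int32); cv2.polylines(im,[q],False,cols[i%5],1)
    cv2.imwrite('pics/'+f+'.png',im)
E
cat > lid.py <<'E'
from h import *
def lidpolys(c,yaw):
    a=np.radians(yaw); A=np.array([[np.cos(a),-np.sin(a)],[np.sin(a),np.cos(a)]])
    def box(lx,ly,z):
        k=np.array([[1,1],[-1,1],[-1,-1],[1,-1],[1,1]])*[lx/2,ly/2]; k=np.repeat(k,1,0)
        return np.c_[k@A.T+c[:2],np.full(5,z)]
    return [box(.068,.018,.078),circ(c,.037,.042),box(.094,.026,.006)]
E
python3 - <<'E'
from lid import *
o=np.load('o1.npy')
P=lidpolys([.5003,-.2638],-33.6)
overlay('w1','w1l',[wproj(p,o) for p in P],200,120,120,110,6)
overlay('top0','t1l',[proj('top',p) for p in P],320,180,60,60,8)
E
```

```text
(no output)
```

View pics/w1l.png

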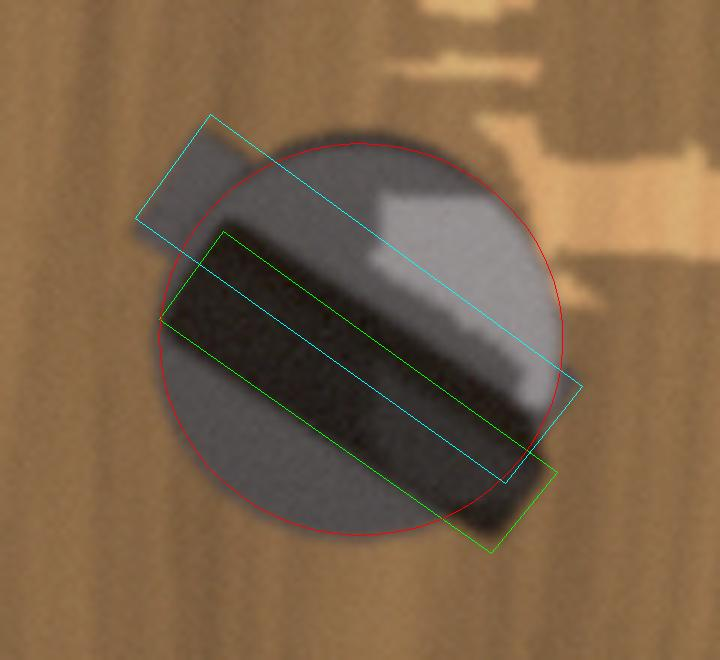

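View pics/t1l.png

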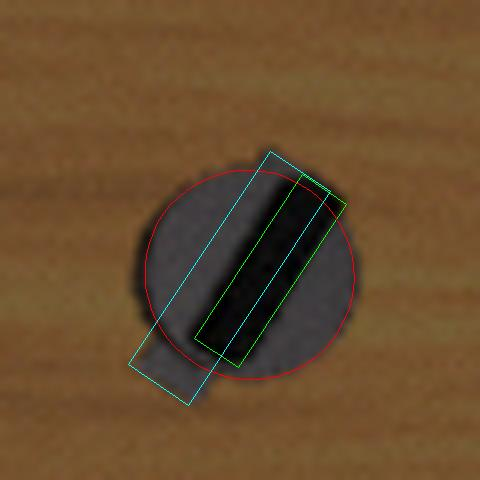

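```bash
python3 - <<'E'
from h import *
go(.562,.026,.23,-147)
E
```

```text
t 2.12 pose [ 0.4991 -0.2645  0.2007] [-9.0000e+01  1.0000e-02 -1.7711e+02] q6 11.0 F [ 0.8 -0.6 -0.2] open 0.0877
 -> shift [ -77.4  -29.3 -286.9] turn -0.5255
```

```bash
python3 -m crank '[[[-1,-77,-29,-287,-0.525],[-1,-77,-29,-287,-0.525],[-1,-77,-29,-287,-0.525],[-1,-77,-29,-287,-0.525],[-1,-77,-29,-287,-0.525],[-1,-77,-29,-287,-0.525],[-1,-77,-29,-287,-0.525]]]'
python3 - <<'E'
from h import *
o=ctrl.get_obs(); np.save('o2.npy',np.r_[o['tool_pos'],o['orientation']])
snap('wrist','w2')
go(.507,.243,.235,-117)
E
```

```text
clock: 3.0
tool_pos: [0.5615, 0.0262, 0.2295]
orientation: [-90.0, -0.0, -147.0]
force: [-0.1, -1.2, -0.5]
opening: 0.0875
t 3.05 pose [0.5614 0.0259 0.2294] [-9.0010e+01 -2.0000e-02 -1.4702e+02] q6 10.4 F [0.6 0.6 0.3] open 0.0879
 -> shift [ -72.6   -5.6 -211.7] turn -0.5239
```

View pics/w2.png

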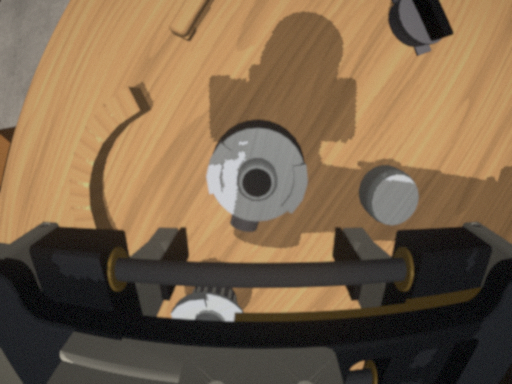

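```bash
python3 -m crank '[[[-1,-73,-5,-212,-0.524],[-1,-73,-5,-212,-0.524],[-1,-73,-5,-212,-0.524],[-1,-73,-5,-212,-0.524],[-1,-73,-5,-212,-0.524],[-1,-73,-5,-212,-0.524]]]'
cat > stg.py <<'E'
from h import *
def polys(c,yaw,z0):
    P=[circ(c,.055,z0),circ(c,.018,z0+.028)]
    a=np.radians(yaw); u=np.array([np.cos(a),np.sin(a)])
    for k in (0,180):
        P.append(np.r_[circ(c,.055,z0+.0135,yaw+k-32,yaw+k+32,20),circ(c,.0405,z0+.0135,yaw+k+32,yaw+k-32,20),circ(c,.055,z0+.0135,yaw+k-32,yaw+k-32,1)])
    return P
E
python3 - <<'E'
from stg import *
o=ctrl.get_obs(); np.save('o3.npy',np.r_[o['tool_pos'],o['orientation']])
snap('wrist','w3'); snap('top','top3')
P=polys([.5624,.0261],18,.06)
o=np.load('o2.npy')
overlay('w2','w2p',[wproj(p,o) for p in P],195,110,125,125,6)
overlay('top0','t2p',[proj('top',p) for p in P],215,155,70,70,8)
P=polys([.507,.2425],-27,.066)
o=np.load('o3.npy')
overlay('w3','w3s',[wproj(p,o) for p in P],195,110,125,125,6)
overlay('top0','t2s',[proj('top',p) for p in P],140,175,65,65,8)
i=[cv2.imread(f'pics/{n}.png') for n in('t2p','t2s')]
cv2.imwrite('pics/t2.png',np.hstack([i[0][:520,:390*1],i[1][:520,:400]]) if 0 else np.hstack([cv2.resize(k,(400,400)) for k in i]))
E
```

```text
clock: 3.8
tool_pos: [0.5074, 0.2432, 0.2345]
orientation: [-90.0, -0.0, -117.0]
force: [0.6, -0.2, 0.5]
opening: 0.0878
```

View pics/w2p.png

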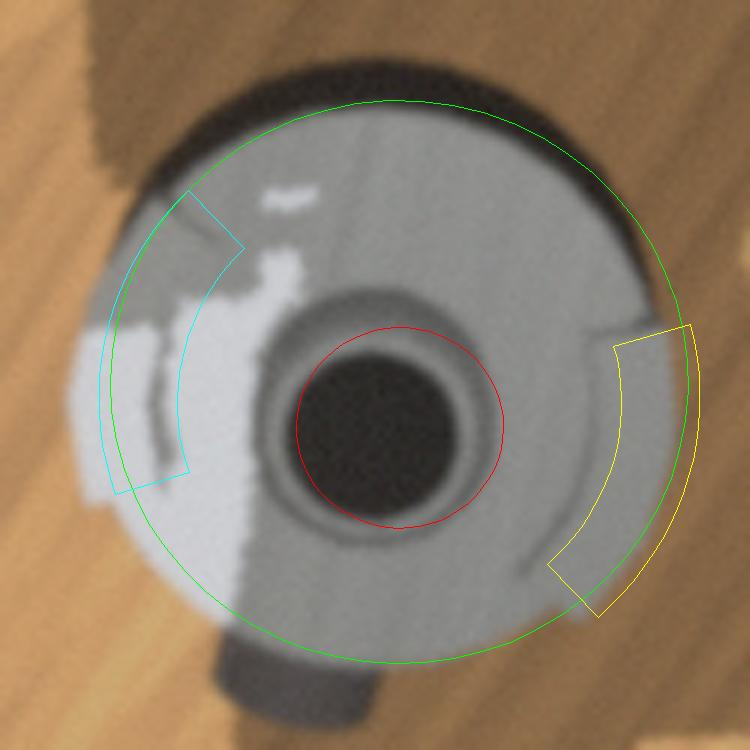

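View pics/w3s.png

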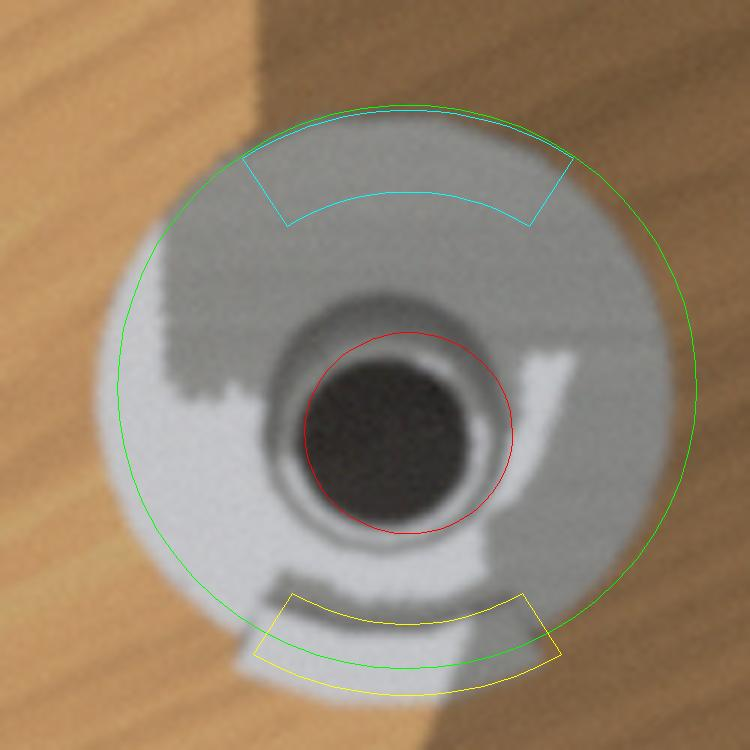

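View pics/t2.png

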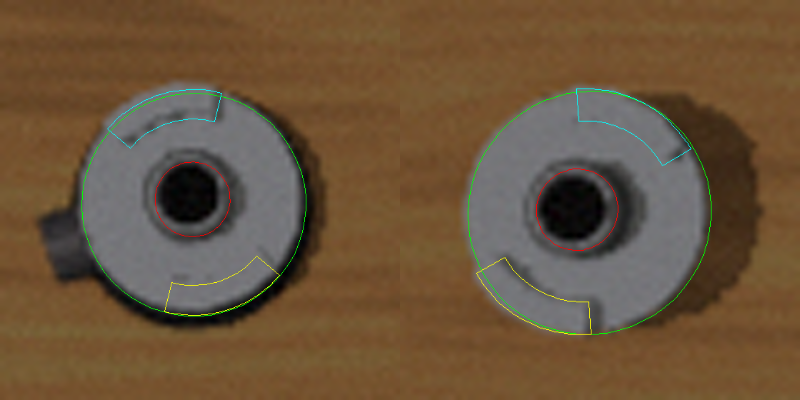

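```bash
cat > fit.py <<'E'
from stg import *
def hole(src,x,y,wd,ht,thr=70):
    g=cv2.cvtColor(cv2.imread('pics/'+src+'.png'),cv2.COLOR_BGR2GRAY)[y:y+ht,x:x+wd]
    g=cv2.resize(g,None,fx=8,fy=8,interpolation=cv2.INTER_CUBIC)
    n,l,s,c=cv2.connectedComponentsWithStats((g<thr).astype(np.uint8))
    i=np.argmin([np.hypot(*(c[k]-np.array(g.shape[::-1])/2))+(1e9 if s[k][4]<100 or k==0 else 0) for k in range(n)])
    p=(c[i]+.5)/8-.5+[x,y]; print(src,p,s[i][2:]/8); return p
E
python3 - <<'E'
from fit import *
o2=np.load('o2.npy');o3=np.load('o3.npy')
a=hole('w2',240,165,36,36,90);b=hole('w3',240,165,36,36,90)
c=hole('top0',238,179,20,20,90);d=hole('top0',158,199,20,20,90)
print('pot: wrist',wpl(*a,o2,.087),'top',toplane('top',*c,.087))
print('stage: wrist',wpl(*b,o3,.093),'top',toplane('top',*d,.093))
crop('side0',235,190,36,36,12,'s1'); crop('side0',195,240,40,40,12,'s2')
e=hole('side0',243,192,20,20,90);f=hole('side0',205,247,20,20,90)
print(toplane('side',*e,.087),toplane('side',*f,.093))
E
```

```text
w2 [256.50490299 182.26702366] [  28.875   28.375 5083.   ]
w3 [258.354416   182.97059999] [  28.5     27.5   4888.125]
top0 [248.70038459 188.8841409 ] [  17.875   16.75  1682.   ]
top0 [169.48030266 208.52714896] [  17.5     16.625 1769.75 ]
pot: wrist [0.56563195 0.03006033 0.087     ] top [0.56389038 0.02477076 0.087     ]
stage: wrist [0.50781322 0.24708187 0.093     ] top [0.50720694 0.23950112 0.093     ]
side0 [252.18039354 200.89533052] [ 11.      6.75  466.125]
side0 [214.25314898 254.08752503] [ 12.75   9.25 749.25]
[0.56509879 0.02775156 0.087     ] [0.50763679 0.24462597 0.093     ]
```

```bash
python3 - <<'E'
from fit import *
for t in(30,40,50):
  c=hole('top0',238,179,20,20,t);d=hole('top0',158,199,20,20,t)
  print('top',toplane('top',*c,.085),toplane('top',*d,.091))
  c=hole('top3',238,179,20,20,t);d=hole('top3',158,199,20,20,t)
crop('wrist0' if 0 else 'w3',100,200,320,120,2,'fing')
o=np.load('o3.npy'); A=R.from_euler('xyz',o[3:],degrees=True).as_matrix()
pts=np.array([[s*.0439,y,z] for s in(-1,1) for y in(0,-.01) for z in(-.0095,.0095)])
print(np.round(wproj(o[:3]+pts@A.T,o),1))
E
```

```text
top0 [247.56931682 188.49046145] [  9.875   9.875 625.75 ]
top0 [167.56385122 208.46201847] [ 10.625   9.875 636.   ]
top [0.56511948 0.02794723 0.085     ] [0.50741138 0.2451309  0.091     ]
top3 [247.5595537  188.51000461] [  9.875   9.75  609.875]
top3 [169.91952591 208.08720643] [  20.      20.    2214.125]
top0 [247.52891513 188.45005357] [ 10.25   10.25  670.875]
top0 [167.53760991 208.42724171] [ 10.875  10.25  682.375]
top [0.56522977 0.02805987 0.085     ] [0.50750537 0.24520521 0.091     ]
top3 [247.53074143 188.47576824] [ 10.25   10.125 652.875]
top3 [169.79578202 207.87811605] [  20.      20.    2314.125]
top0 [247.49953866 188.42603251] [ 10.625  10.5   711.25 ]
top0 [167.52507524 208.40340714] [ 11.25   10.625 726.875]
top [0.56529516 0.02814157 0.085     ] [0.50756995 0.24524128 0.091     ]
top3 [247.51396553 188.46027456] [ 10.5    10.375 690.875]
top3 [169.70702136 207.80885417] [  20.   20. 2370.]
[[191.7 254.6]
 [188.9 226.3]
 [188.2 262.6]
 [185.  233.2]
 [334.2 254.4]
 [337.3 226.2]
 [338.  262.4]
 [341.4 233.1]]
```

View pics/fing.png

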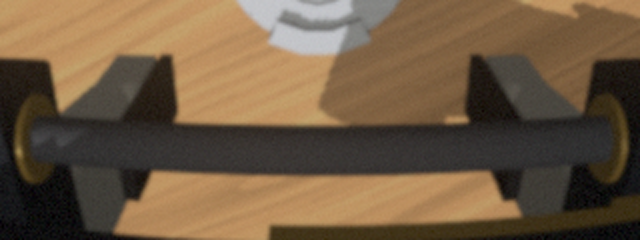

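```bash
python3 - <<'E'
from stg import *
def corr(o): # wrist camera x offset +0.9mm
    A=R.from_euler('xyz',o[3:],degrees=True).as_matrix(); o=o.copy(); o[:3]+=A@[.0012,0,0]; return o
o=corr(np.load('o2.npy'))
overlay('w2','w2p',[wproj(p,o) for p in polys([.5652,.0290],20,.06)],195,110,125,125,6)
o=corr(np.load('o3.npy'))
overlay('w3','w3s',[wproj(p,o) for p in polys([.5077,.246],-27,.066)],195,110,125,125,6)
E
```

```text
(no output)
```

View pics/w2p.png

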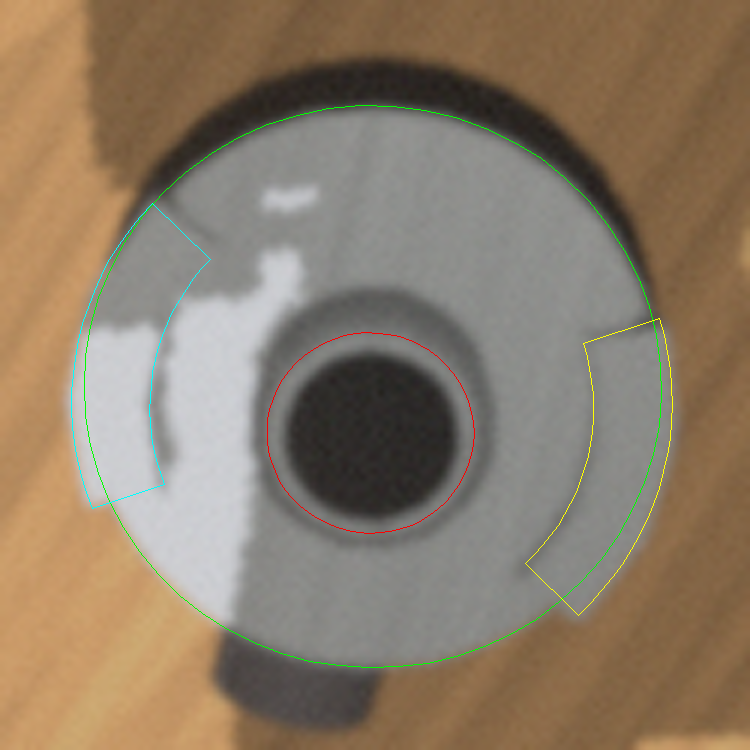

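View pics/w3s.png

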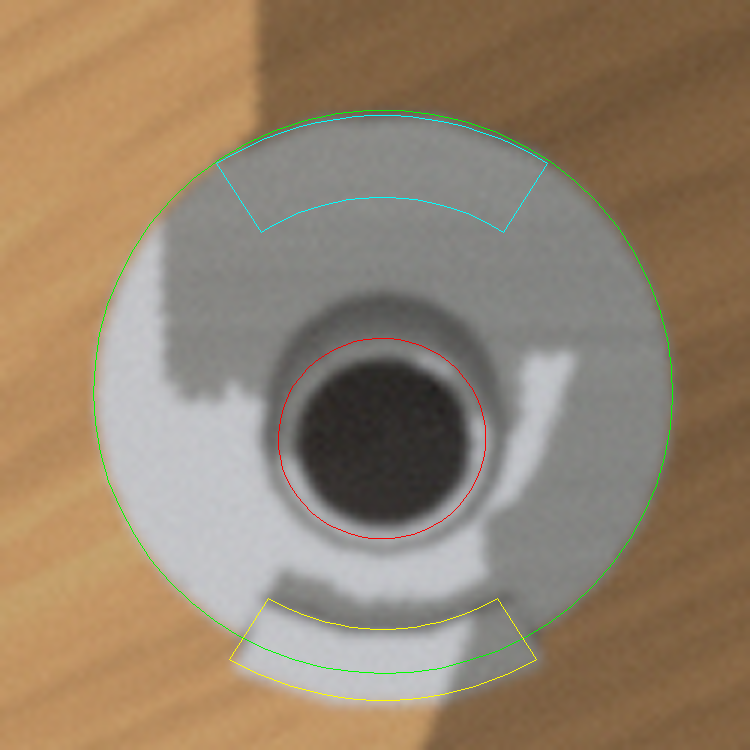

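```bash
python3 - <<'E'
from h import *
go(.5076,.2455,.070,-117)
E
```

```text
t 3.9 pose [0.5076 0.243  0.2346] [-9.0000e+01 -1.0000e-02 -1.1704e+02] q6 17.5 F [-0.5 -0.2  0.1] open 0.0876
 -> shift [ -2.3 164.6  -1.1] turn -0.0007
```

```bash
python3 -m crank '[[[-1,-2,60,-1,0],[-1,-2,120,-1,0],[-1,-2,150,-1,0],[-1,-2,164,-1,0],[-1,-2,164,-1,0],[1,-2,164,-1,0],[1,-2,164,-1,0],[1,-2,164,-1,0],[1,-2,164,-1,0],[1,-2,164,-1,0],[1,-2,164,-1,0]]]'
```

```text
clock: 5.28
tool_pos: [0.5071, 0.2464, 0.0707]
orientation: [-90.0, -0.0, -116.9]
force: [-1.6, -2.8, 3.6]
opening: 0.0432
```

```bash
python3 -m crank '[[[1,0,-10,0,0],[1,0,-40,0,0],[1,0,-80,0,0],[1,0,-120,0,0],[1,0,-140,0,0],[1,0,-140,0,0]]]'
python3 - <<'E'
from h import *
go(.5652,.0285,.21,-160)
snap('side','s4')
crop('side0' if 0 else 's4',130,100,200,200,4,'s4c')
E
```

```text
clock: 6.02
tool_pos: [0.5078, 0.2475, 0.2123]
orientation: [-89.9, 0.2, -116.9]
force: [0.1, 1.0, -2.8]
opening: 0.0432
t 6.03 pose [0.5078 0.2475 0.2123] [ -89.94    0.2  -116.92] q6 17.3 F [ 0.1  1.  -2.8] open 0.0432
 -> shift [169.3   1.9 150.3] turn 0.752
```

View pics/s4.png

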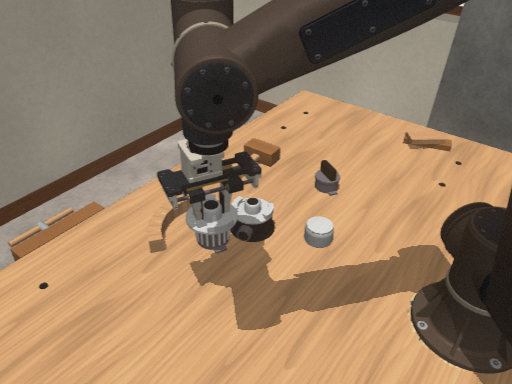

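```bash
python3 -m crank '[[[1,169,0,150,0.752],[1,169,0,150,0.752],[1,169,0,150,0.752],[1,169,0,150,0.752],[1,169,0,150,0.752],[1,169,0,150,0.752],[1,169,0,150,0.752],[1,169,0,150,0.752]]]'
python3 - <<'E'
from h import *
go(.5652,.0285,.17,-160)
o=ctrl.get_obs(); np.save('o5.npy',np.r_[o['tool_pos'],o['orientation']])
snap('side','s5');snap('top','top5');snap('wrist','w5')
crop('s5',200,140,110,110,6,'s5c')
crop('top5',205,145,80,80,7,'t5c')
E
```

```text
clock: 7.08
tool_pos: [0.5644, 0.0291, 0.2104]
orientation: [-90.0, -0.0, -159.9]
force: [0.3, 0.4, -3.6]
opening: 0.043
t 7.08 pose [0.5644 0.0291 0.2104] [-9.001e+01 -1.000e-02 -1.599e+02] q6 -2.7 F [ 0.3  0.4 -3.6] open 0.043
 -> shift [-0.6 40.4  0.8] turn 0.0018
```

View pics/s5c.png

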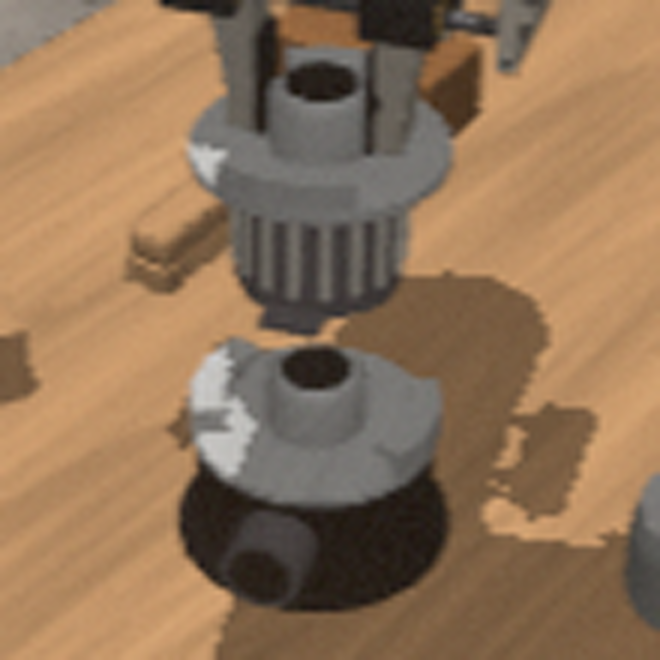

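View pics/w5.png

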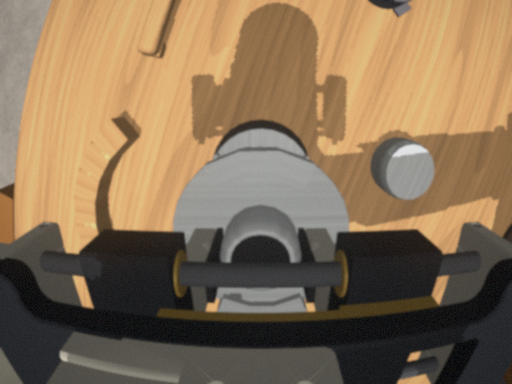

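```bash
python3 - <<'E'
from fit import *
for t in (50,60,70,90):
  a=hole('s5',243,143,20,20,t); print(toplane('side',*a,.2344-.001))
  a=hole('s5',242,191,20,20,t); print(toplane('side',*a,.087))
E
```

```text
s5 [253.05956679 153.2918923 ] [ 11.125   6.    415.5  ]
[0.56485519 0.02767546 0.2334    ]
s5 [252.18095186 200.92374524] [ 10.625   6.5   427.125]
[0.56502282 0.02784893 0.087     ]
s5 [253.05195578 153.25151361] [ 11.625   6.375 459.375]
[0.56498439 0.027536   0.2334    ]
s5 [252.18441606 200.91091781] [ 11.      6.75  466.125]
[0.56504943 0.02779891 0.087     ]
s5 [253.05343703 153.20951455] [ 12.125   6.5   498.25 ]
[0.5651008  0.02737658 0.2334    ]
s5 [252.19202405 200.89997521] [ 11.5    7.   504.25]
[0.5650625  0.02774864 0.087     ]
s5 [252.23577933 152.11427783] [  20.    20.  1585.5]
[0.56979515 0.02451284 0.2334    ]
s5 [252.18583691 200.86368026] [ 12.25   7.5  582.5 ]
[0.56517088 0.02763318 0.087     ]
```

```bash
python3 -m crank '[[[1,0,30,0,0],[1,0,50,0,0],[1,0,60,0,0],[1,0,66,0,0],[1,0,70,0,0],[1,0,74,0,0],[1,0,77,0,0],[1,0,78,0,0],[1,0,78,0,0]]]'
python3 - <<'E'
from h import *
go(.5652,.0285,.131,-160)
snap('side','s6'); crop('s6',200,140,110,110,6,'s6c')
E
```

```text
clock: 8.35
tool_pos: [0.5646, 0.0282, 0.1326]
orientation: [-90.0, 0.0, -160.0]
force: [0.5, -0.2, -3.1]
opening: 0.0429
t 8.35 pose [0.5646 0.0282 0.1326] [-9.0e+01  1.0e-02 -1.6e+02] q6 -2.7 F [ 0.5 -0.2 -3.1] open 0.0429
 -> shift [-0.7  1.6 -0.1] turn -0.0001
```

View pics/s6c.png

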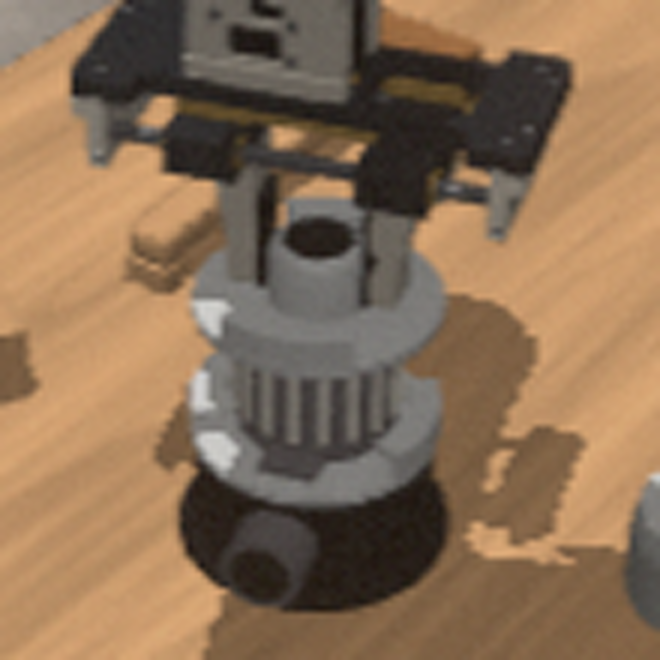

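```bash
python3 -m crank '[[[1,0,1,0,0],[1,0,1.5,0,0],[1,0,2,0,0],[1,0,2,0,0]]]'
```

```text
clock: 8.9
tool_pos: [0.5645, 0.0283, 0.1308]
orientation: [-90.0, 0.0, -160.0]
force: [-1.6, 2.0, -0.4]
opening: 0.0431
```

```bash
python3 -m crank '[[[1,0,0,0,0.13],[1,0,0,0,0.27],[1,0,0,0,0.41],[1,0,0,0,0.55],[1,0,0,0,0.69],[1,0,0,0,0.83],[1,0,0,0,0.97],[1,0,0,0,1.11],[1,0,0,0,1.25],[1,0,0,0,1.37],[1,0,0,0,1.45],[1,0,0,0,1.45]]]'
python3 - <<'E'
from h import *
o=ctrl.get_obs(); print(o['moment'],o['force'],o['joint_pos'])
snap('side','s7'); crop('s7',200,140,110,110,6,'s7c')
E
```

```text
clock: 10.4
tool_pos: [0.5647, 0.0282, 0.1307]
orientation: [-90.0, 0.0, 117.0]
force: [-0.3, -0.8, -2.3]
opening: 0.0431
[0.04853355 0.05786912 0.02004562] [-0.34451226 -0.77436846 -2.31396804] [ 2.26944232e+01  1.50001838e+01 -2.08012201e+01  8.83231443e-03
 -5.41769167e+01 -8.57438196e+01]
```

View pics/s7c.png

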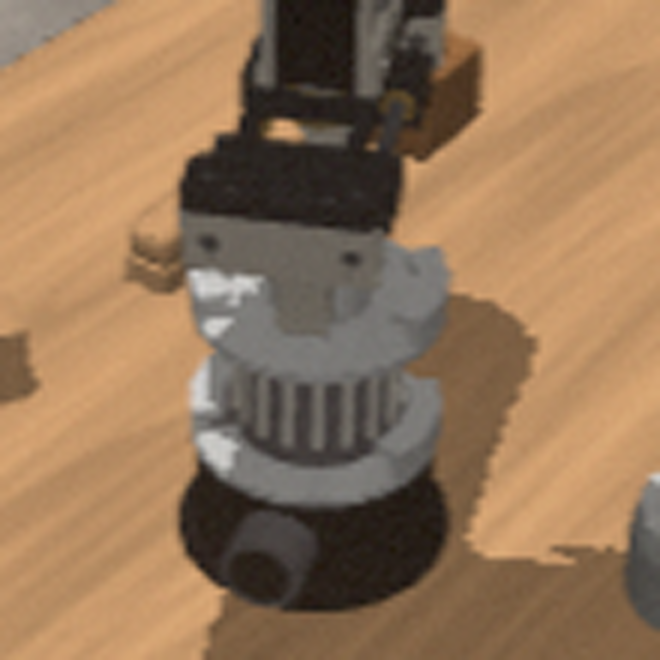

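Turned ~83° freely; finish to the stop, watching the moment.

```bash
python3 -m crank '[[[1,0,0,0,0.05],[1,0,0,0,0.1],[1,0,0,0,0.15],[1,0,0,0,0.2],[1,0,0,0,0.2],[1,0,0,0,0.2]]]'
python3 - <<'E'
from h import *
o=ctrl.get_obs(); print(o['moment'],o['force'],o['joint_pos'][5])
E
```

```text
clock: 11.2
tool_pos: [0.5647, 0.0281, 0.1307]
orientation: [-90.0, 0.0, 105.6]
force: [0.1, -1.4, -1.3]
opening: 0.0434
[-0.37028003 -0.14987768  0.73886   ] [ 0.13181183 -1.3668436  -1.33464106] -97.11156933558779
```

```bash
python3 -m crank '[[[-1,0,0,0,0.18],[-1,0,0,0,0.18],[-1,0,0,0,0.18],[-1,0,0,0,0.18],[-1,0,-30,0,0.18],[-1,0,-80,0,0.18],[-1,0,-120,0,0.18],[-1,0,-120,0,0.18]]]'
cat >> h.py <<'E'
def corr(o):
    A=R.from_euler('xyz',o[3:],degrees=True).as_matrix(); o=o.copy(); o[:3]+=A@[.0012,0,0]; return o
E
python3 - <<'E'
from fit import *
o=ctrl.get_obs(); print(o['joint_pos'][5],o['opening']); o=np.r_[o['tool_pos'],o['orientation']]; np.save('o8.npy',o)
snap('wrist','w8'); snap('side','s8')
go(.502,-.264,.22,-123.6)
P=polys([.5652,.0290],20,.126)
overlay('w8','w8p',[wproj(p,corr(o)) for p in P],180,110,150,150,5)
crop('s8',200,140,110,110,6,'s8c')
for t in (50,60,70):
  a=hole('s8',242,168,22,22,t); print(toplane('side',*a,.153))
E
```

```text
clock: 12.2
tool_pos: [0.5663, 0.0285, 0.2544]
orientation: [-90.4, -0.1, 95.3]
force: [-0.3, 0.1, -0.5]
opening: 0.0879
-107.46110024101539 0.08788135454955977
t 12.3 pose [0.5644 0.0283 0.2507] [-9.004e+01 -4.000e-02  9.520e+01] q6 -107.5 F [-0.1 -0.5 -0.8] open 0.0879
 -> shift [-285.4   30.5   88.6] turn -2.4645
s8 [252.59772761 180.24919512] [ 10.625   6.25  417.375]
[0.56506353 0.02746308 0.153     ]
s8 [252.61062925 180.24263605] [ 11.25    6.5   459.375]
[0.5650555  0.02741926 0.153     ]
s8 [252.61797859 180.23768892] [ 11.875   6.75  496.25 ]
[0.56505422 0.02738998 0.153     ]
```

View pics/w8p.png

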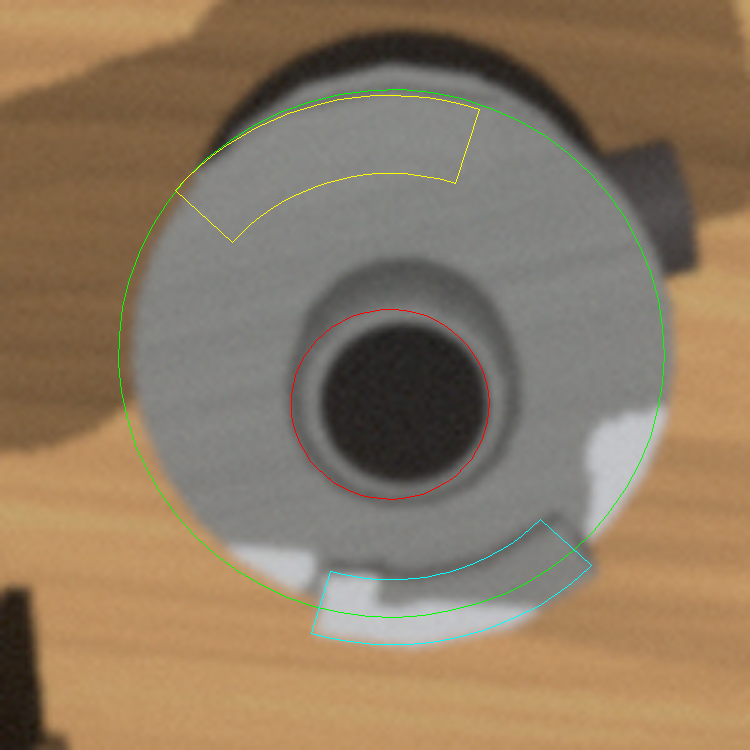

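View pics/s8c.png

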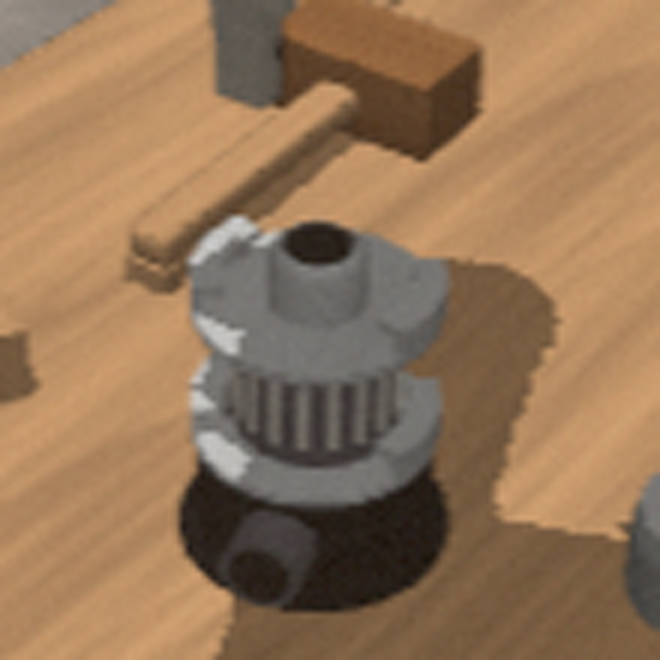

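```bash
python3 - <<'E'
from lid import *
P=lidpolys([.5015,-.2632],-31.5)
overlay('w1','w1l',[wproj(p,corr(np.load('o1.npy'))) for p in P],200,120,100,100,7)
overlay('top0','t1l',[proj('top',p) for p in P],320,180,60,60,10)
E
```

```text
(no output)
```

View pics/w1l.png

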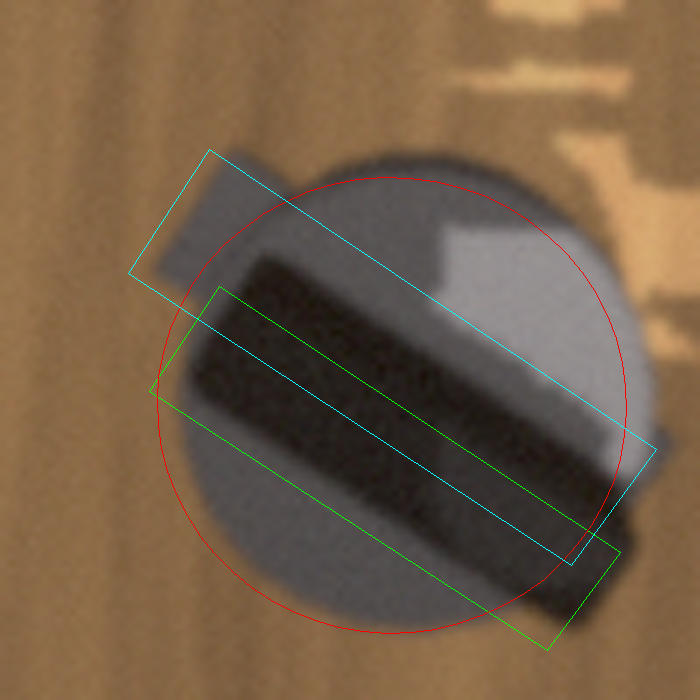

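View pics/t1l.png

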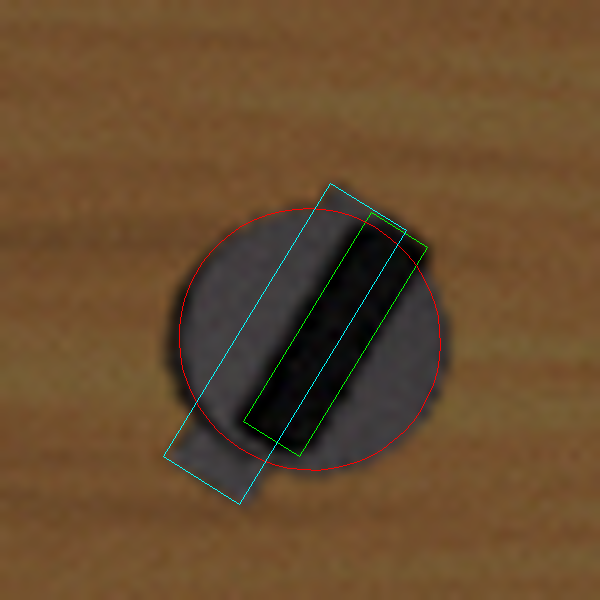

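```bash
python3 - <<'E'
from h import *
go(.501,-.2632,.20,-121.5)
E
python3 -m crank '[[[-1,-285,48,88,-2.5],[-1,-285,48,88,-2.5],[-1,-285,48,88,-2.5],[-1,-285,48,88,-2.5],[-1,-285,48,88,-2.5],[-1,-285,48,88,-2.5],[-1,-285,48,88,-2.5],[-1,-285,48,88,-2.5],[-1,-285,48,88,-2.5],[-1,-285,48,88,-2.5],[-1,-285,48,88,-2.5],[-1,-285,48,88,-2.5]]]'
python3 - <<'E'
from h import *
go(.501,-.2632,.20,-121.5)
E
```

```text
t 12.3 pose [0.5644 0.0283 0.2507] [-9.004e+01 -4.000e-02  9.520e+01] q6 -107.5 F [-0.1 -0.5 -0.8] open 0.0879
 -> shift [-284.6   50.5   89.6] turn -2.5011
clock: 13.8
tool_pos: [0.5016, -0.2634, 0.201]
orientation: [-90.1, -0.1, -139.7]
force: [0.8, 0.5, -0.1]
opening: 0.0877
t 13.8 pose [ 0.5016 -0.2634  0.201 ] [-9.0120e+01 -9.0000e-02 -1.3968e+02] q6 48.2 F [ 0.8  0.5 -0.1] open 0.0877
 -> shift [ 0.3  1.  -0.5] turn -0.3174
```

```bash
python3 -m crank '[[[-1,0,0,0,-0.31],[-1,0,0,0,-0.31],[-1,0,0,0,-0.31],[-1,0,0,0,-0.31]]]'
python3 - <<'E'
from lid import *
o=ctrl.get_obs(); o=np.r_[o['tool_pos'],o['orientation']]; np.save('o9.npy',o); print(o)
snap('wrist','w9'); snap('side','s9')
P=lidpolys([.5012,-.2635],-32)
overlay('w9','w9l',[wproj(p,corr(o)) for p in P],200,120,110,110,6)
overlay('s9','s9l',[proj('side',p) for p in P],300,150,50,60,10)
E
```

```text
clock: 14.3
tool_pos: [0.5021, -0.2635, 0.2018]
orientation: [-90.1, -0.0, -122.5]
force: [-0.3, 0.9, -1.3]
opening: 0.0878
[ 5.02050674e-01 -2.63459350e-01  2.01814175e-01 -9.00705496e+01
 -2.44614048e-02 -1.22454270e+02]
```

View pics/w9l.png

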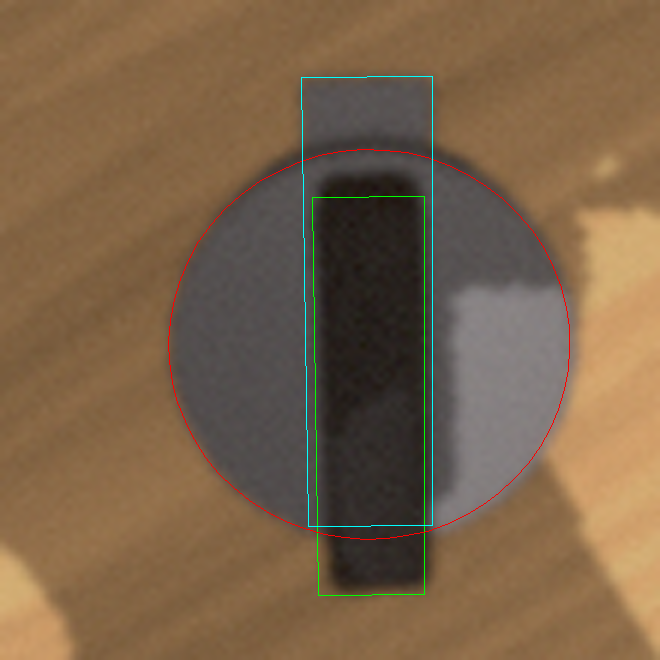

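View pics/s9l.png

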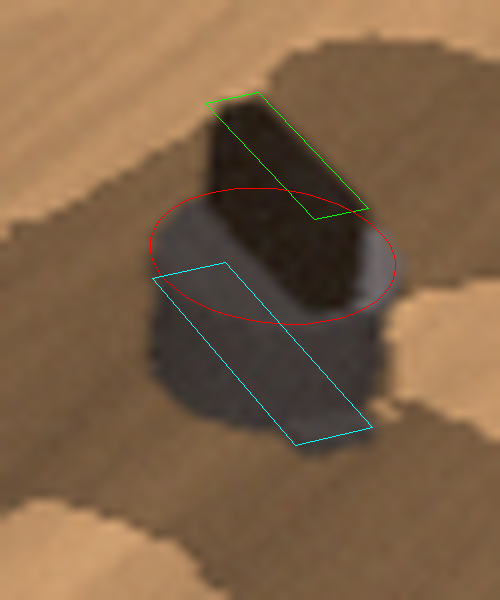

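```bash
python3 - <<'E'
from h import *
go(.5015,-.264,.047,-121)
E
```

```text
t 14.4 pose [ 0.5023 -0.2635  0.2022] [-9.003e+01 -1.000e-02 -1.224e+02] q6 65.5 F [-0.   0.7 -0.7] open 0.0876
 -> shift [  0.8 155.2  -0.3] turn -0.0245
```

```bash
python3 -m crank '[[[-1,0,60,0,-0.024],[-1,0,115,0,-0.024],[-1,0,140,0,-0.024],[-1,0,154,0,-0.024],[-1,0,154,0,-0.024],[1,0,154,0,-0.024],[1,0,154,0,-0.024],[1,0,154,0,-0.024],[1,0,154,0,-0.024],[1,0,154,0,-0.024],[1,0,154,0,-0.024],[1,0,154,0,-0.024]]]'
```

```text
clock: 15.9
tool_pos: [0.5024, -0.2636, 0.0485]
orientation: [-90.0, -0.0, -120.9]
force: [-0.6, -0.5, -0.6]
opening: 0.0235
```

```bash
python3 -m crank '[[[1,0,0,0,0],[1,0,0,0,0],[1,0,0,0,0],[1,0,0,0,0]]]'
python3 -m crank '[[[1,0,-10,0,0],[1,0,-60,0,0],[1,0,-120,0,0],[1,0,-165,0,0],[1,0,-165,0,0],[1,0,-165,0,0]]]'
python3 - <<'E'
from h import *
go(.5649,.0281,.215,-160)
snap('side','s10')
E
```

```text
clock: 16.4
tool_pos: [0.5023, -0.2636, 0.0485]
orientation: [-90.0, -0.0, -120.9]
force: [-0.5, -0.0, 0.0]
opening: 0.0178
clock: 17.15
tool_pos: [0.5019, -0.2631, 0.2133]
orientation: [-90.0, 0.0, -120.9]
force: [0.1, 0.5, -3.2]
opening: 0.0178
t 17.15 pose [ 0.5019 -0.2631  0.2133] [-9.0030e+01  3.0000e-02 -1.2095e+02] q6 67.0 F [ 0.1  0.5 -3.2] open 0.0178
 -> shift [-282.2   -1.5  -95.7] turn 0.6816
```

View pics/s10.png

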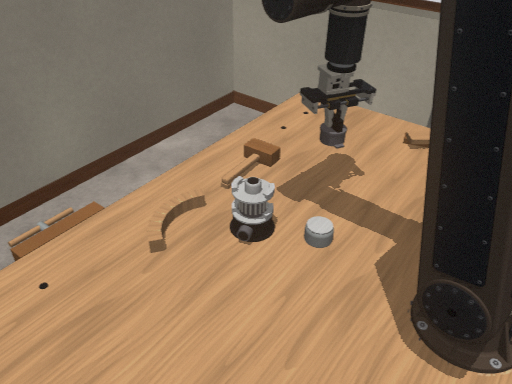

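```bash
python3 -m crank '[[[1,-282,-40,-96,0.68],[1,-282,-40,-96,0.68],[1,-282,-40,-96,0.68],[1,-282,-40,-96,0.68],[1,-282,-40,-96,0.68],[1,-282,-40,-96,0.68],[1,-282,-40,-96,0.68],[1,-282,-40,-96,0.68],[1,-282,-40,-96,0.68]]]'
cat > lid2.py <<'E'
from h import *
def lp(c,yaw,z0):
    from lid import lidpolys
    P=[p+[0,0,z0] for p in lidpolys(c,yaw)]; P.append(circ(c,.036,z0)); return P
E
python3 - <<'E'
from lid2 import *
o=ctrl.get_obs(); p=o['tool_pos']; go(.5649,.0281,.25,-160)
snap('side','s11')
P=lp(p,o['orientation'][2]+90,p[2]-.0485)
overlay('s11','s11l',[proj('side',q) for q in P]+[proj('side',circ([.5650,.0277],.018,.154))],210,100,90,120,6)
E
```

```text
clock: 18.32
tool_pos: [0.5647, 0.0265, 0.2532]
orientation: [-90.0, -0.0, -160.0]
force: [0.6, 0.2, -2.5]
opening: 0.0176
t 18.32 pose [0.5647 0.0265 0.2532] [-9.0000e+01 -4.0000e-02 -1.5999e+02] q6 -2.5 F [ 0.6  0.2 -2.5] open 0.0176
 -> shift [-0.7  3.2 -1.5] turn 0.0002
```

View pics/s11l.png

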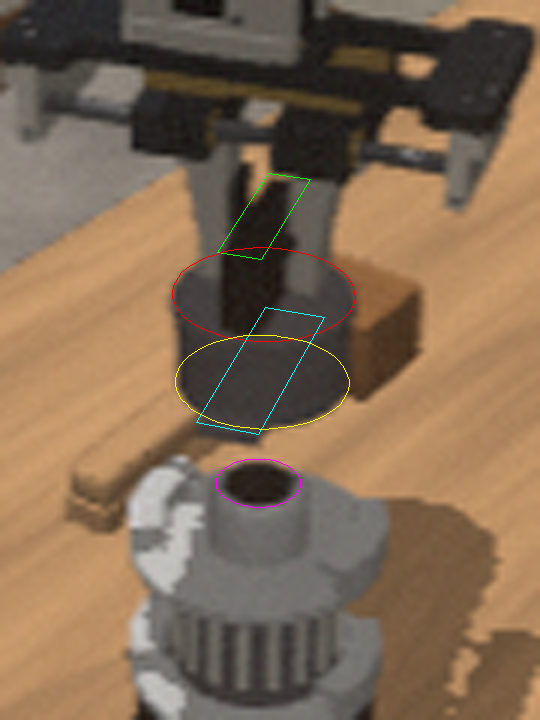

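```bash
python3 -m crank '[[[1,-0.5,30,0,0],[1,-0.5,45,0,0],[1,-0.5,54,0,0],[1,-0.5,60,0,0],[1,-0.5,66,0,0],[1,-0.5,71,0,0],[1,-0.5,75,0,0],[1,-0.5,77,0,0],[1,-0.5,77,0,0]]]'
python3 - <<'E'
from h import *
go(.5652,.027,.1745,-160)
snap('side','s12'); crop('s12',200,110,110,110,6,'s12c')
E
```

```text
clock: 19.5
tool_pos: [0.5655, 0.0278, 0.1765]
orientation: [-90.0, -0.0, -159.9]
force: [-0.3, 0.4, -2.4]
opening: 0.0177
t 19.5 pose [0.5655 0.0278 0.1765] [-9.000e+01 -1.000e-02 -1.599e+02] q6 -2.5 F [-0.3  0.4 -2.4] open 0.0177
 -> shift [0.6 2.  0.7] turn 0.0018
```

View pics/s12c.png

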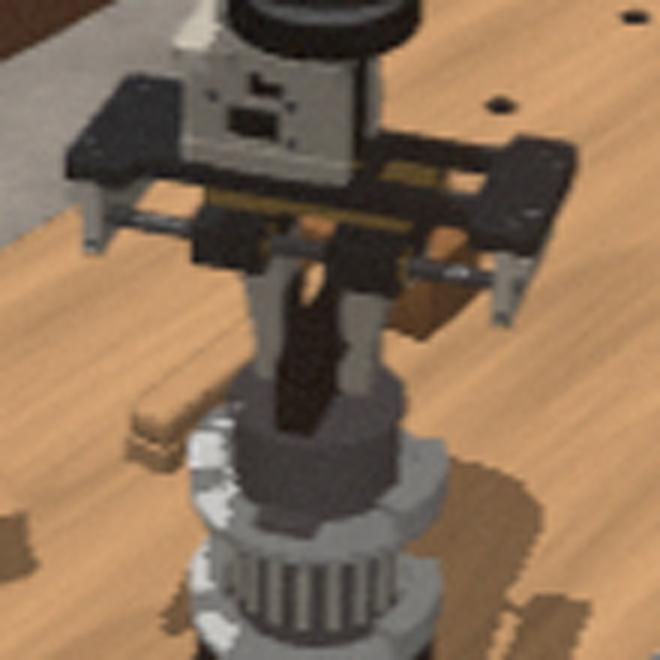

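```bash
python3 -m crank '[[[1,0,1,0,0],[1,0,1.5,0,0],[1,0,2,0,0],[1,0,2,0,0]]]'
```

```text
clock: 20.05
tool_pos: [0.5655, 0.0278, 0.1745]
orientation: [-90.0, -0.0, -159.9]
force: [-0.4, -1.1, -2.8]
opening: 0.0177
```

```bash
python3 -m crank '[[[1,0,0.4,0,0],[1,0,0.8,0,0],[1,0,0.8,0,0]]]'
```

```text
clock: 20.42
tool_pos: [0.5656, 0.0278, 0.1744]
orientation: [-90.0, 0.0, -159.9]
force: [-3.4, 0.0, 5.1]
opening: 0.018
```

```bash
python3 -m crank '[[[1,0,-0.5,0,0.13],[1,0,-0.5,0,0.27],[1,0,-0.5,0,0.41],[1,0,-0.5,0,0.55],[1,0,-0.5,0,0.69],[1,0,-0.5,0,0.83],[1,0,-0.5,0,0.97],[1,0,-0.5,0,1.11],[1,0,-0.5,0,1.25],[1,0,-0.5,0,1.37],[1,0,-0.5,0,1.45],[1,0,-0.5,0,1.45]]]'
python3 - <<'E'
from h import *
o=ctrl.get_obs(); print(o['moment'],o['force'],o['joint_pos'][5])
E
```

```text
clock: 21.92
tool_pos: [0.5655, 0.0277, 0.1744]
orientation: [-90.0, 0.0, 117.1]
force: [-1.9, -1.0, 2.8]
opening: 0.0178
[-0.45596068  0.75324649 -0.08957784] [-1.92772067 -0.97392283  2.83658687] -85.56465370299466
```

```bash
python3 -m crank '[[[1,0,0,0,0.03],[1,0,0,0,0.06],[1,0,0,0,0.09],[1,0,0,0,0.10],[1,0,0,0,0.10]]]'
python3 - <<'E'
from h import *
o=ctrl.get_obs(); print(o['moment'],o['force'],o['joint_pos'][5],o['orientation'][2])
E
```

```text
clock: 22.55
tool_pos: [0.5656, 0.0278, 0.1744]
orientation: [-90.0, 0.0, 111.3]
force: [-3.0, -1.5, 5.7]
opening: 0.0175
[-0.27081633  0.92874749  0.14253797] [-2.98195849 -1.49077922  5.67779122] -91.32179923962859 111.29908528425347
```

```bash
python3 -m crank '[[[1,0,-0.3,0,0.02],[1,0,-0.3,0,0.04],[1,0,-0.3,0,0.06],[1,0,-0.3,0,0.06]]]'
python3 - <<'E'
from h import *
o=ctrl.get_obs(); print(o['moment'],o['force'],o['joint_pos'][5],o['orientation'][2])
E
```

```text
clock: 23.05
tool_pos: [0.5657, 0.0282, 0.1745]
orientation: [-90.0, -0.0, 107.9]
force: [-1.2, 1.0, 1.6]
opening: 0.0178
[0.55866931 0.39297528 0.31513147] [-1.24419774  0.96094589  1.59828405] -94.77296638321296 107.85286914152591
```

```bash
python3 -m crank '[[[1,0,0,0,0.02],[1,0,0,0,0.04],[1,0,0,0,0.05],[1,0,0,0,0.05]]]'
python3 - <<'E'
from h import *
o=ctrl.get_obs(); print(o['moment'],o['force'],o['joint_pos'][5],o['orientation'][2])
E
```

```text
clock: 23.55
tool_pos: [0.5656, 0.0282, 0.1746]
orientation: [-90.0, -0.0, 105.0]
force: [-1.6, 4.0, 1.2]
opening: 0.0184
[1.89001172 0.68747647 0.8255461 ] [-1.64972059  4.0081178   1.17508006] -97.62907051873778 104.99898331062188
```

```bash
python3 -m crank '[[[1,0,0,0,-0.03],[-1,0,0,0,-0.03],[-1,0,0,0,-0.03],[-1,0,0,0,-0.03],[-1,0,0,0,-0.03],[-1,0,-30,0,-0.03],[-1,0,-80,0,-0.03],[-1,0,-110,0,-0.03],[-1,0,-110,0,-0.03],[-1,0,-110,0,-0.03]]]'
python3 - <<'E'
from lid2 import *
from stg import polys
o=ctrl.get_obs(); o=np.r_[o['tool_pos'],o['orientation']]; print(o)
snap('wrist','w13'); snap('side','s13'); snap('top','top13')
c=[.5651,.0277]
P=lp(c,20,.126)+polys(c,20,.126)
overlay('w13','w13l',[wproj(p,corr(o)) for p in P],160,90,190,190,4)
overlay('s13','s13l',[proj('side',q) for q in lp(c,20,.126)],200,110,110,130,6)
crop('s13',200,110,110,130,6,'s13c'); crop('w13',160,90,190,190,4,'w13c')
E
```

```text
clock: 24.8
tool_pos: [0.5651, 0.0278, 0.2839]
orientation: [-90.0, -0.0, 106.7]
force: [-0.1, 0.8, -0.5]
opening: 0.0875
[ 5.65094889e-01  2.78130448e-02  2.83909270e-01 -8.99573714e+01
 -2.06219947e-02  1.06696377e+02]
```

View pics/w13l.png

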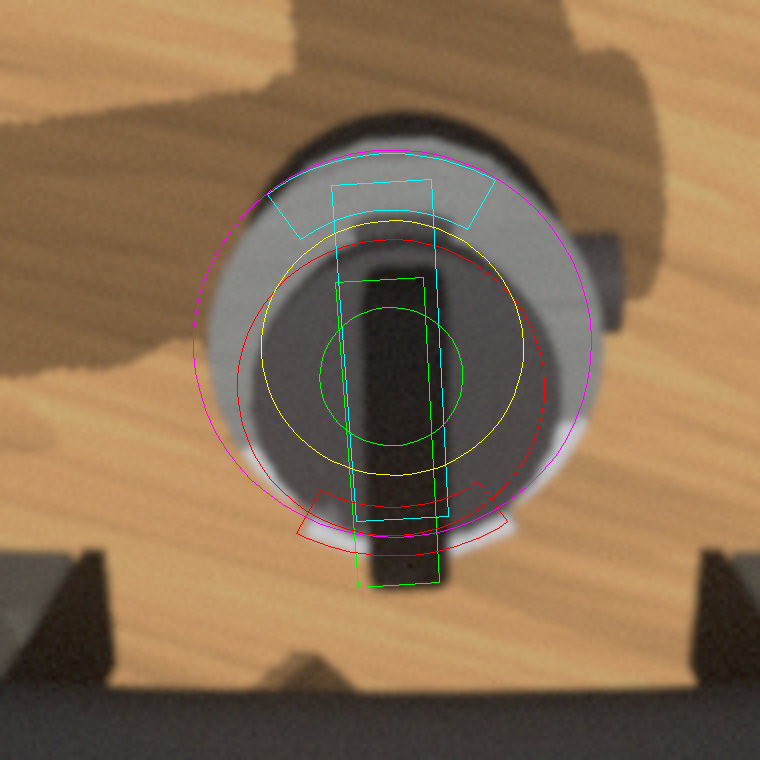

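View pics/s13l.png

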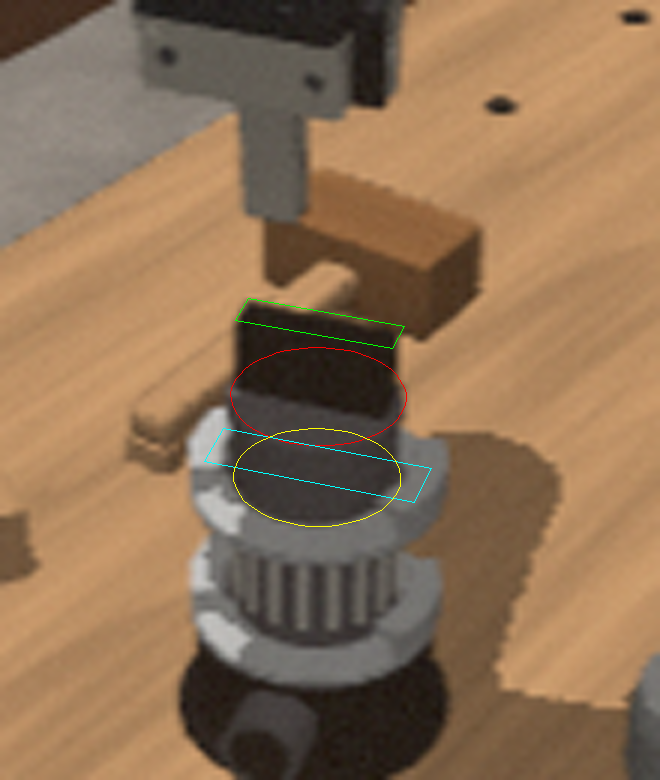

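View pics/s13c.png

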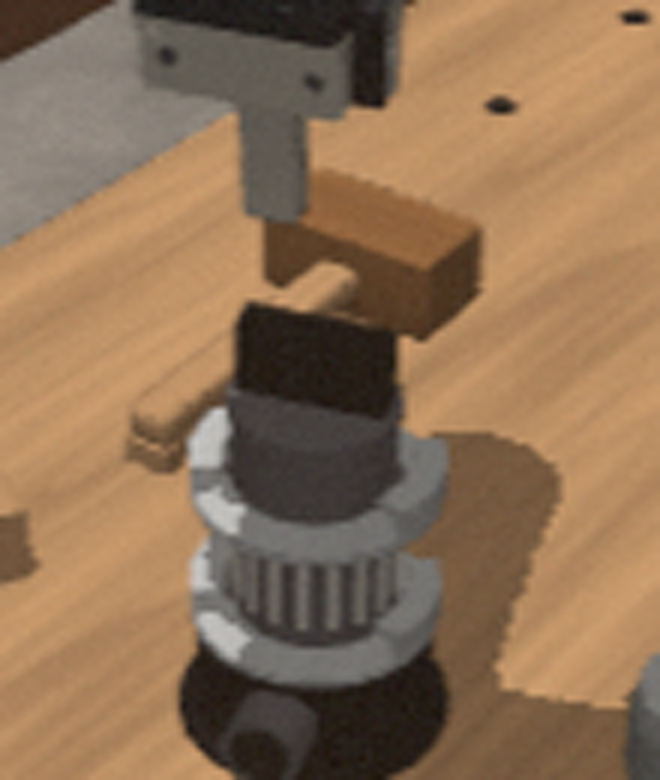

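```bash
python3 - <<'E'
from h import *
for n in('top0','top13'):
    pass
a=cv2.imread('pics/top0.png').astype(int);b=cv2.imread('pics/top13.png').astype(int)
for nm,(x,y,w_,h_) in dict(rail=(160,110,100,45),mallet=(275,100,95,50),tin=(255,235,32,30)).items(): print(nm,np.abs(a-b)[y:y+h_,x:x+w_].mean())
print(ctrl.close_job())
E
```

```text
rail 38.37014814814815
mallet 25.723508771929826
tin 12.435416666666667
the job is handed in; nothing more can be done
None
```

View pics/top13.png

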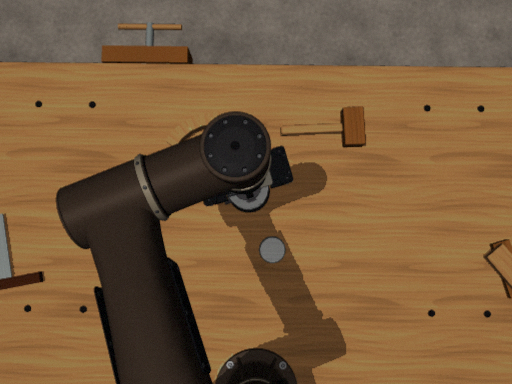

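View pics/s13.png

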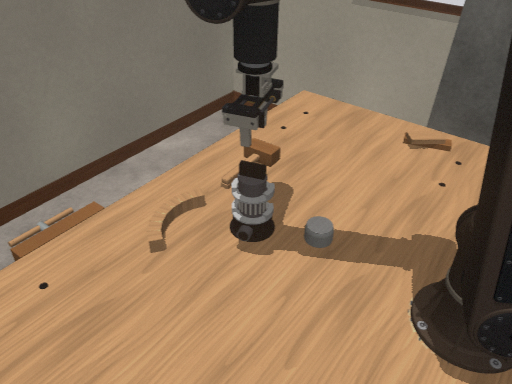

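The dust trap is assembled: I set the filter stage on the pot and turned it clockwise to its stop, then did the same with the lid on the stage. The gripper is open and clear above the stack. I handed the job in at about 25 s of the 72 s allowed.

- **Stops:** the moment about the vertical rose to about 0.74 Nm when the stage reached its stop and about 0.83 Nm for the lid. I backed the tool off about 1.7° from the lid's stop before releasing.
- **Seating:** in the last side picture both parts sit upright, centred within roughly 1 mm. The lid stands at the height it should have when down on the stage's plate.
- **Angles:** in the wrist picture the stage's claws are at about 20°, in line with the pot's. The lid's wing is at about 17°, within the 10° allowed.
- **Bystanders:** the mallet, curved piece and wax tin look unmoved in the last top and side pictures.

Two checks disagreed:
- **Wrist camera:** it read about 2 mm off the top and side cameras, which agreed with each other, so I relied on those two.
- **Pixel comparison:** my check of the bystanders' areas showed large differences. I put these down to the arm and its shadow covering those areas, and confirmed that by eye only after handing in.

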